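# Raise the bench magnifier over the mould insert and hold it at its top stop

## Robot

A 6-joint arm with a two-finger parallel gripper is mounted at the origin on a cart in front of the work surface, level with it; the furniture and walls round the work are solid. World frame = base frame: x ahead of the robot, y to its left, z up, the work surface at z = 0. Lengths are in m, angles in degrees, forces in N, time in s.
With the tool pointing down it reaches from about 0.35 to 0.95 m from the base axis. Payload 17.4 kg.
Tool frame: the origin (TCP) lies on the centre line of the jaws, within the pads' length; the fingertips stand 14 mm ahead of it and the grasp point (between the pads) lies 5 mm behind it; z points along the fingers, y is the line along which they close (so a half turn about z gives the same grasp; the last joint's range is limited). The gripper opens to 93 mm and grips with 3 to 60 N. Pads are 15 mm wide; open, the fingers measure 128 mm over their backs; the gripper's body (75 mm by 188 mm) begins 65 mm behind the grasp point.
Start: joints at [-75.848, 6.646, 82.598, -0, 90.757, -2.166], TCP at [0.19, -0.648, 0.233] pointing down, gripper open.
Joint ranges: [-162.19, 162.19], [-47.58, 125.68], [4.15, 143.07], [-65.23, 245.23], [0.69, 171.88], [-170.13, 170.13]. Speed limits (degrees/s): [108.29, 108.29, 127.2, 180, 180, 180].

## Interface

Orientations are given as a 3x3 rotation matrix whose columns are the frame's x, y, z axes.
In Python, from cell import readout, snapshot, get_calibration, env gives the robot as it stands.
- The arm moves only by the tool step_arm, never from a script. Its argument "increments" is a list of rows, each a list of 7 numbers: the shift along the tool's x, y, z in m, then the turn, a rotation vector about the tool's x, y, z in rad, then the gripper's target within -1 to 1 (fully open at 1, half-way at 0, shut at -1). In form: [[tx, ty, tz, ax, ay, az, grip], ...]. A call has 1 to 12 rows; each row shifts and turns the commanded pose from where the row before left it, along the tool's axes as they then stand; what a row does not reach is not made up. A row lasts 1/8 s, in which the tool goes at most 62.5 mm and 10.7 degrees, less where a joint would pass 70% of its speed; a pose out of reach is approached as far as the arm can. A call with a gripper value outside its range is refused whole. The fingers move at their own pace and stop on an object; the grip force is fixed at half the most. Time passes only in rows, so rows that do not move let the fingers close. It gives the time, the measured TCP pose, the force, the opening and the grip force at its end, in the units of the state.
- readout.observe(): the state, without advancing time (a new reading comes with each control period).
- snapshot(name): name is "side" or "top"; returns the picture (420x560x3 uint8, red, green, blue); there is no depth.
- get_calibration(name): a dict with "K" (3x3 intrinsics, pixels), "camera_from_world" (4x4, takes a point from world to camera coordinates). Camera axes: x right, y down, z forward; pixel columns grow to the right and rows downward; lengths in m; the calibration is good to about 2 mm. A picture is of the moment at which its call begins. get_calibration takes no time and is no camera call.
- env.hand_in(): hands the job in; it is judged then, once.
The state is a dict: "time": time; "joint_positions": joint angles; "joint_vel": joint speeds; "tau": joint torques, N m; "position": TCP position; "tcp_rot": TCP orientation; "force": force on the tool from outside, world axes, zero at the start; "wrist_torque": the same for the moment, N m; "width": finger opening in m; "finger_force": force on a finger pad.
Only numpy, scipy, OpenCV 4.12 (cv2) and the standard library are available. Lean on these libraries where they do the work, as an engineer would, in place of code of your own. Each camera call takes 0.05 s, during which the arm holds its last target. There are 200 camera calls.

## Task

Set up the bench magnifier to inspect the steel mould insert: first push its tipped-up lens down until it is level, then swing the magnifier round so that the lens is centred over the mould insert (not the bolt). Finally squeeze the red release button in the grip on top of the column and, keeping it squeezed, pull the grip straight up past the first stop to the second, topmost stop; the column sinks if let go, so finish still holding the grip there with the lens level and over the insert. Leave everything lying on the table where it is.

Things in the scene. Friction and masses are not known exactly. Their poses are not given: they have to be found in the camera images.
- stand: Round grey foot of the bench magnifier, 100 mm wide, screwed to the table; origin at the centre of its underside, z up along the column axis. A 32 mm aluminium column rises from it to 130 mm above the table. The stand may be turned. With the swivel at 0 the lens points along the stand's -x, roughly towards the robot.
- swivel (a joint): Turn of the whole magnifier (column, grip and lens) about the vertical column axis, rad; positive anticlockwise seen from above; limits -1.2 to 1.2. It stays where it is left (friction 0.12 Nm). It is turned by gripping the grip on top of the column and twisting, or by pushing the lens sideways.
- column (a joint): How far the telescopic post is drawn up, m: 0 down and locked, 0.100 second (topmost) stop, a hard end. The lock opens while the button is squeezed in; at the first stop, 0.055, it catches again if the button is out. Anywhere else, the second stop included, nothing catches: the post sinks if let go. About 5 N lifts it.
- grip_handle: Grey block topping the post, 30 x 30 x 48 mm, highest part of the magnifier; origin at the centre of its underside, 149 mm above the table with the post down. z up; x, y turn with the swivel: lens along -x, red button in the +y face. Squeeze it across y: 35 mm over the button, 30 with it in. A black collar, 34 mm wide, 16 high, lies 1 mm below it; the lens arm leaves this along -x.
- grip_center (a point): Centre of the grey grip block, on the column axis, 24 mm below its top and level with the button's centre.
- release_face (a point): Centre of the red button's outer face: a round button of 15 mm diameter that stands 5 mm out of the grip's +y face.
- release (a joint): How far the red button is pressed, m: 0 out, 0.005 flush with the grip's face, 0.006 end of travel. Springs back; 2 N to start, 6 N to press fully. The lock is free from 0.0035 on.
- lens_tilt (a joint): Tilt of the lens head about its horizontal hinge, rad: 0 is level, its lower stop; positive tips the far (tab) end up, to 1.0. It stays where it is left: about 2 N down on the far rim moves it.
- lens_hinge (a point): Middle of the lens head's hinge, 64 mm from the column axis and 140 mm above the table when the post is down; the hinge axis is along the grip's y. The lens head reaches from it away from the column.
- lens_center (a point): Centre of the round glass lens, 49 mm from its hinge and, when level, 113 mm from the column axis. White ring 84 mm outside diameter, 12 mm thick (6 mm above and below this point). Frame turns with the tilting head, z normal to the glass.
- lens_tab (a point): Middle of the top face of the small black tab (16 x 20 x 8 mm) on the lens ring's far rim, 96 mm from the hinge and 4 mm above the lens's middle plane.
- mould_insert: Steel mould insert, a light-grey block with cavities, 34 x 62 x 18 mm, lying in front of the stand to one side; origin at the centre of its underside. It lies 103 to 123 mm from the column axis. The part to be inspected; not to be moved.
- hex_bolt: Steel hexagon bolt, 58 mm long, lying in front of the stand on the other side; origin under its middle. Not the part to be inspected; not to be moved.
- pliers: Blue-handled pliers, 200 mm, on the black mat to the right. A bystander.
- screwdriver_2: Green-handled screwdriver, 170 mm, on the black mat to the right. A bystander.
- caliper: Steel vernier caliper, 210 mm, at the left front. A bystander.

How it is judged (in metres and radians):
On the way, in this order (a step that is already met when the one before it is completed fails the run):
1. the lens is pushed down level (value of joint lens_tilt below 0.08 rad), for 0.2 s.
2. the lens is swung over the mould insert (horizontal distance between lens_center and mould_insert below 0.02 m and value of joint lens_tilt below 0.08 rad), for 0.2 s.
At the end, for the whole second after the job is handed in: Post at its second stop (within 7 mm of 100 mm travel), held still by fingers that still squeeze the grip (over 3 N) with the button in (over 3 mm); lens level within 0.08 rad, its centre within 20 mm of the mould insert's centre seen from above (all of step 2 and value of joint column above 0.093 m and value of joint release above 0.003 m and contact force between the fingers and grip_handle above 3 N and linear speed of grip_handle below 0.02 m/s); the arm keeps its last pose, push and grip.
It fails at once if the mould insert or the bolt is shifted by more than 15 mm (distance of any of mould_insert, hex_bolt from where it was at the start of the episode above 0.015 m).
It fails at once if a bystander is shifted by more than 30 mm (distance of any of pliers, screwdriver_2, caliper from where it was at the start of the episode above 0.03 m).
It also fails if it takes over 48 s, if anything falls off the work surface, if the arm or the gripper's body presses on something with over 40 N, if the wrist force passes 120 N, or if a joint passes its speed limit or range.

## Working session

There is one attempt and no reset: what is moved stays moved. The work goes in short steps, Python scripts to look and compute and a tool call to move; the robot and the scene stay as the last step left them, time stands still between calls to the robot, and variables do not carry over. Pictures are saved under pics/ and viewed, at most 10 in all, crops included, and the job is handed in when it is done.

Besides the shell and the picture viewer there is one more tool, called after ">>>" by a JSON object that holds its "fn" and its "kwargs", one argument or row to a line. step_arm: Moves the arm, as the interface text tells. Its arguments: {"type":"object","properties":{"increments":{"type":"array"}},"required":["increments"]}

```bash
mkdir -p pics; cat > h.py <<'E'
import numpy as np, cv2
from cell import readout, snapshot, get_calibration, env
def proj(n,p):
    c=get_calibration(n);p=np.asarray(p,float);q=c["camera_from_world"]@np.append(p,1);u=c["K"]@q[:3];return u[:2]/u[2]
def ray(n,uv):
    c=get_calibration(n);T=c["camera_from_world"];R=T[:3,:3];o=-R.T@T[:3,3]
    d=R.T@np.linalg.inv(c["K"])@np.array([uv[0],uv[1],1.]);return o,d/np.linalg.norm(d)
def onz(n,uv,z):
    o,d=ray(n,uv);return o+d*(z-o[2])/d[2]
def tri(uv1,uv2,a="top",b="side"):
    o1,d1=ray(a,uv1);o2,d2=ray(b,uv2)
    s=np.linalg.lstsq(np.c_[d1,-d2],o2-o1,rcond=None)[0]
    p,q=o1+d1*s[0],o2+d2*s[1];return (p+q)/2,np.linalg.norm(p-q)
def save(n,f):
    im=snapshot(n);cv2.imwrite("pics/"+f,im[...,::-1]);return im
E
python3 - <<'E'
from h import *
for n in("top","side"):
    save(n,n+"0.png");o,d=ray(n,(280,210));print(n,o.round(3),d.round(3))
s=readout.observe();print(s["time"],s["position"],s["tcp_rot"],s["width"])
E
```

```text
top [0.297 0.034 1.466] [ 0.2   -0.001 -0.98 ]
side [1.55  0.233 0.669] [-0.854 -0.191 -0.485]
0.1 [ 0.18959144 -0.64766094  0.23198363] [[ 9.59717085e-01  2.80968070e-01 -2.45752546e-04]
 [ 2.80968173e-01 -9.59716565e-01  9.99987433e-04]
 [ 4.51117497e-05 -1.02875367e-03 -9.99999470e-01]] 0.09321069289818348
```

View pics/top0.png

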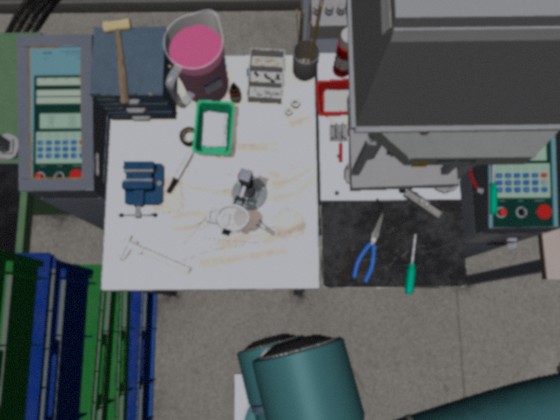

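View pics/side0.png

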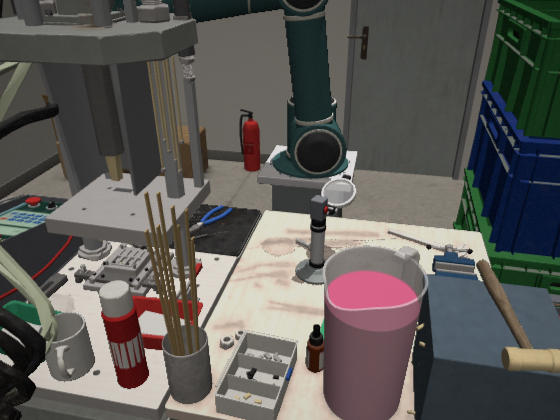

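The top view shows the magnifier at about (245,190), with its lens at (232,218). The side view shows the grip at (319,207) and the lens at (338,193), tipped up. I'll enlarge both around the magnifier.

```bash
python3 - <<'E'
from h import *
t=cv2.imread("pics/top0.png")[155:255,175:315];s=cv2.imread("pics/side0.png")[165:295,260:420]
t=cv2.resize(t,None,fx=5,fy=5,interpolation=cv2.INTER_CUBIC);s=cv2.resize(s,None,fx=4.5,fy=4.5,interpolation=cv2.INTER_CUBIC)
cv2.imwrite("pics/t1.png",t);cv2.imwrite("pics/s1.png",s)
E
```

```text
(no output)
```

View pics/t1.png

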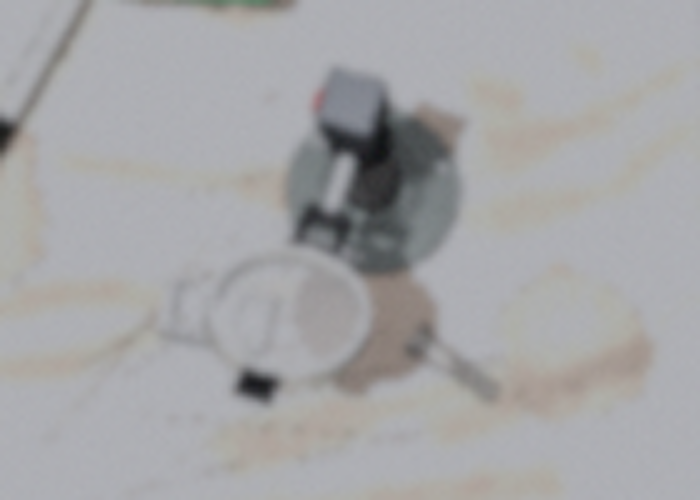

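View pics/s1.png

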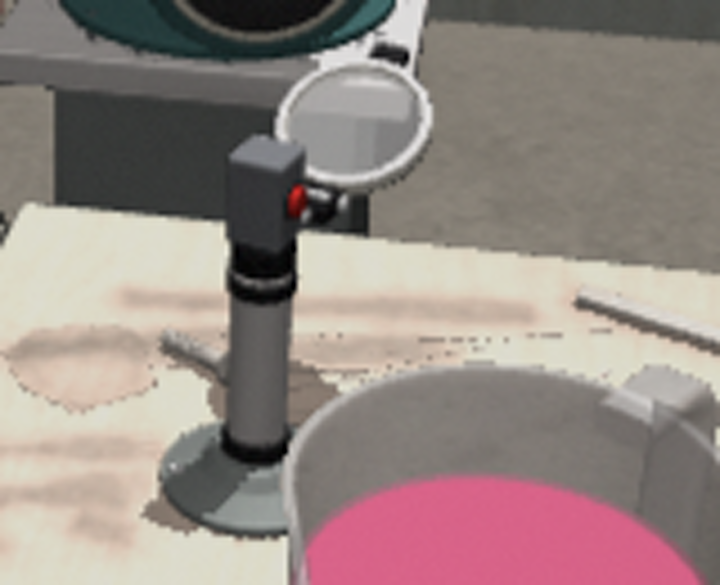

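The top crop shows these features:
- Foot centre at about (374,187).
- Grip top at about (358,98), with the red button on its left.
- Lens ring centred at about (290,315), with the black tab at (257,387).
- The pale insert partly under the lens, with outline about x 168–275 and y 278–348.
- The bolt at (455,362).

In the side crop the lens centre is at (354,125), the tab at (390,53) and the button at (298,202).

```bash
python3 - <<'E'
from h import *
T=lambda u,v:(175+u/5,155+v/5); S=lambda u,v:(260+u/4.5,165+v/4.5)
foot=onz("top",T(374,187),.006);print("foot",foot)
print("foot side",onz("side",S(258,447),.02))
for nm,a,b in(("lens",(290,315),(354,125)),("tab",(257,387),(390,53)),("button",(319,101),(298,202))):
    p,e=tri(T(*a),S(*b));print(nm,p.round(4),round(e,4),"r",np.hypot(*(p-foot)[:2]).round(4),np.degrees(np.arctan2(*(foot-p)[1::-1])).round(1))
g=onz("top",T(355,101),.197);print("griptop",g, g-foot)
for c in((222,313),(270,317),(180,305)):
  i=onz("top",T(*c),.018);d=i-foot;print("insert",i,np.hypot(*d[:2]),np.degrees(np.arctan2(-d[1],-d[0])))
b=onz("top",T(455,362),.01);print("bolt",b)
E
```

```text
foot [0.64654551 0.11799391 0.006     ]
foot side [0.64738241 0.1211262  0.02      ]
lens [0.5434 0.1519 0.1606] 0.0012 r 0.1086 -18.2
tab [0.5027 0.1656 0.1855] 0.0012 r 0.1515 -18.3
button [0.6522 0.1365 0.1711] 0.0002 r 0.0194 -107.0
griptop [0.64490782 0.11656414 0.197     ] [-0.00163769 -0.00142977  0.191     ]
insert [0.57183975 0.20229507 0.018     ] 0.1126394098196071 -48.45337184420886
insert [0.56934148 0.17535083 0.018     ] 0.0961783682019593 -36.609634588076275
insert [0.57659713 0.22593549 0.018     ] 0.12862411243986346 -57.05592738234185
bolt [0.54431962 0.07198618 0.01      ]
```

```bash
python3 - <<'E'
from h import *
for a in((348,188),(358,125),(345,128)):
  for b in((197,20),(210,183),(195,35)):
    p,e=tri(a,b);print(a,b,p.round(3),round(e,3))
print(proj("top",(0,0,0)),proj("top",(.19,-.648,.23)),proj("side",(.19,-.648,.23)))
E
```

```text
(348, 188) (197, 20) [ 0.543 -0.129  0.532] 0.079
(348, 188) (210, 183) [ 0.613 -0.141  0.19 ] 0.006
(348, 188) (195, 35) [ 0.55  -0.133  0.503] 0.079
(358, 125) (197, 20) [ 0.645 -0.12   0.55 ] 0.018
(358, 125) (210, 183) [ 0.74  -0.126  0.259] 0.064
(358, 125) (195, 35) [ 0.655 -0.123  0.524] 0.017
(345, 128) (197, 20) [ 0.645 -0.107  0.548] 0.042
(345, 128) (210, 183) [ 0.739 -0.11   0.256] 0.033
(345, 128) (195, 35) [ 0.655 -0.11   0.522] 0.041
[294.12924225 432.43086484] [582.86157573 363.41707683] [106.9786325  103.23949539]
```

>>> {"fn": "step_arm", "kwargs": {
  "increments": [
    [0, 0, -0.04, 0, 0, 0, -1],
    [0.0263, -0.0348, 0, 0, 0, 0, -1],
    [0.0263, -0.0348, 0, 0, 0, 0, -1],
    [0.0263, -0.0348, 0, 0, 0, 0, -1],
    [0.0263, -0.0348, 0, 0, 0, 0, -1],
    [0.0263, -0.0348, 0, 0, 0, 0, -1],
    [0.0263, -0.0348, 0, 0, 0, 0, -1],
    [0.0263, -0.0348, 0, 0, 0, 0, -1],
    [0.0263, -0.0348, 0, 0, 0, 0, -1],
    [0.0263, -0.0348, 0, 0, 0, 0, -1],
    [0.0263, -0.0348, 0, 0, 0, 0, -1]
  ]
}}

```text
time: 1.48
position: [0.3444, -0.2386, 0.2725]
tcp_rot: [[0.96, 0.281, -0.0], [0.281, -0.96, 0.0], [0.0, -0.0, -1.0]]
force: [0.1, 0.8, 0.2]
width: 0.0005
finger_force: 0.0
```

>>> {"fn": "step_arm", "kwargs": {
  "increments": [
    [0.0263, -0.0348, 0, 0, 0, 0, -1],
    [0.0263, -0.0348, 0, 0, 0, 0, -1],
    [0.0263, -0.0348, 0, 0, 0, 0, -1],
    [0.0263, -0.0348, 0, 0, 0, 0, -1],
    [0.0263, -0.0348, 0, 0, 0, 0, -1],
    [0.0263, -0.0348, 0, 0, 0, 0, -1],
    [0.0263, -0.0348, 0, 0, 0, 0, -1],
    [0.0263, -0.0348, 0, 0, 0, 0, -1],
    [0, 0, 0, 0, 0, -0.18, -1],
    [0, 0, 0, 0, 0, -0.18, -1],
    [0, 0, 0, 0, 0, -0.18, -1],
    [0, 0, 0, 0, 0, -0.18, -1]
  ]
}}

```text
time: 2.98
position: [0.4679, 0.0864, 0.2723]
tcp_rot: [[0.531, 0.847, -0.001], [0.847, -0.531, -0.0], [-0.0, -0.0, -1.0]]
force: [0.1, 0.6, -0.6]
width: 0.0007
finger_force: 0.0
```

>>> {"fn": "step_arm", "kwargs": {
  "increments": [
    [0, 0, 0, 0, 0, -0.18, -1],
    [0, 0, 0, 0, 0, -0.18, -1],
    [0, 0, 0, 0, 0, -0.18, -1],
    [0, 0, 0, 0, 0, -0.18, -1],
    [0, 0, 0, 0, 0, -0.18, -1],
    [0, 0, 0, 0, 0, -0.18, -1],
    [0, 0, 0, 0, 0, -0.18, -1],
    [0, 0, 0, 0, 0, -0.18, -1],
    [0, 0, 0, 0, 0, -0.18, -1],
    [0, 0, 0, 0, 0, -0.18, -1],
    [0, 0, 0, 0, 0, 0, -1]
  ]
}}

```text
time: 4.35
position: [0.4679, 0.0863, 0.2724]
tcp_rot: [[-0.943, 0.331, -0.0], [0.331, 0.943, -0.0], [0.0, -0.0, -1.0]]
force: [0.1, 1.2, 0.4]
width: 0.0003
finger_force: 0.0
```

>>> {"fn": "step_arm", "kwargs": {
  "increments": [
    [-0.0015, 0.043, 0, 0, 0, 0.02, -1],
    [-0.0015, 0.043, 0, 0, 0, 0, -1],
    [0, 0, 0.03, 0, 0, 0, -1],
    [0, 0, 0.026, 0, 0, 0, -1],
    [0, 0, 0, 0, 0, 0, -1]
  ]
}}

```text
time: 4.97
position: [0.4993, 0.1661, 0.2148]
tcp_rot: [[-0.936, 0.353, -0.003], [0.353, 0.936, -0.001], [0.003, -0.002, -1.0]]
force: [0.7, -0.7, 0.5]
width: 0.0005
finger_force: 0.0
```

```bash
python3 - <<'E'
from h import *
t=save("top","t2.png")[160:260,180:300];s=save("side","s2.png")[140:260,280:400]
f=lambda a:cv2.resize(a,(400,400),interpolation=cv2.INTER_CUBIC)
cv2.imwrite("pics/c2.png",np.hstack([f(t),f(s)])[...,::-1])
E
```

```text
(no output)
```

View pics/c2.png

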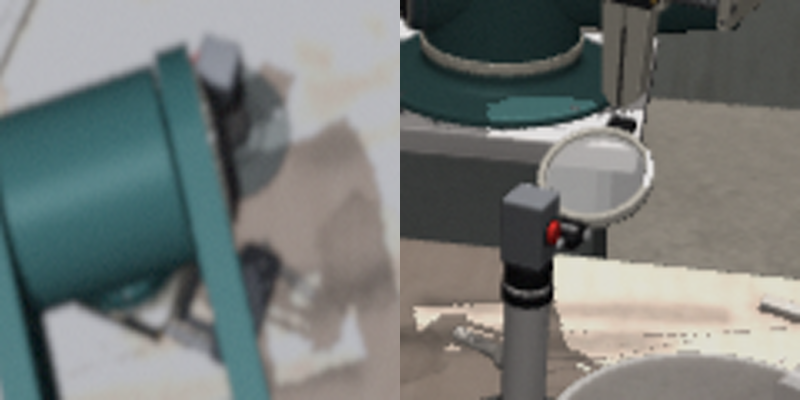

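The side crop shows the closed fingertips at (623,100), directly above the tab at (622,123). I'll push down now.

>>> {"fn": "step_arm", "kwargs": {
  "increments": [
    [0, 0, 0.006, 0, 0, -0.04, -1],
    [0, 0, 0.006, 0, 0, 0, -1],
    [0, 0, 0.006, 0, 0, 0, -1],
    [0, 0, 0.006, 0, 0, 0, -1],
    [0, 0, 0.006, 0, 0, 0, -1]
  ]
}}

```text
time: 5.7
position: [0.5, 0.1662, 0.1863]
tcp_rot: [[-0.95, 0.312, 0.0], [0.312, 0.95, 0.0], [0.0, 0.0, -1.0]]
force: [-1.1, 0.6, 1.3]
width: 0.0005
finger_force: 0.7
```

>>> {"fn": "step_arm", "kwargs": {
  "increments": [
    [0, 0, 0.006, 0, 0, 0, -1],
    [0, 0, 0.006, 0, 0, 0, -1],
    [0, 0, 0.006, 0, 0, 0, -1],
    [0, 0, 0.004, 0, 0, 0, -1],
    [0, 0, 0.001, 0, 0, 0, -1],
    [0, 0, 0, 0, 0, 0, -1],
    [0, 0, 0, 0, 0, 0, -1]
  ]
}}

```text
time: 6.58
position: [0.5001, 0.1662, 0.1638]
tcp_rot: [[-0.95, 0.312, 0.0], [0.312, 0.95, -0.0], [-0.0, 0.0, -1.0]]
force: [0.2, 0.4, -0.1]
width: 0.0003
finger_force: 0.0
```

```bash
python3 - <<'E'
from h import *
s=save("side","s3.png")[140:260,280:400]
cv2.imwrite("pics/c3.png",cv2.resize(s,(500,500),interpolation=cv2.INTER_CUBIC)[...,::-1])
# level-lens ring expectation
ax=np.array([.6465,.118]);u=np.array([-.95,.312])
for r,z in((.113,.146),(.155,.146),(.160,.144),(.071,.146)): print(r,((proj("side",[*(ax+r*u),z])-[280,140])*500/120).round())
E
```

```text
0.113 [245. 239.]
0.155 [274. 211.]
0.16 [277. 211.]
0.071 [214. 269.]
```

View pics/c3.png

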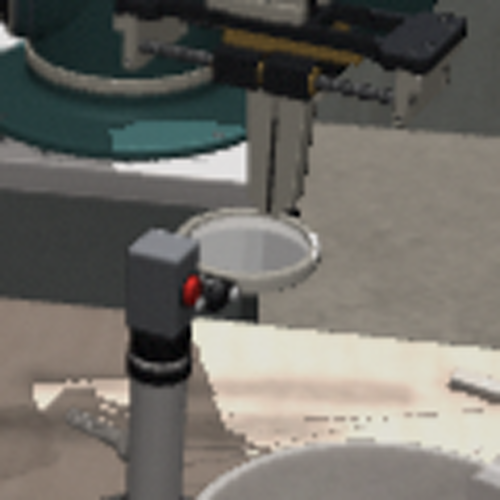

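The lens is nearly level: its ring spans (180–318, 207–290), close to the predicted level outline. I'll press a little further until it meets the stop.

>>> {"fn": "step_arm", "kwargs": {
  "increments": [
    [0, 0, 0.002, 0, 0, 0, -1],
    [0, 0, 0.002, 0, 0, 0, -1],
    [0, 0, 0.0005, 0, 0, 0, -1],
    [0, 0, 0, 0, 0, 0, -1]
  ]
}}

```text
time: 7.12
position: [0.5001, 0.1663, 0.1597]
tcp_rot: [[-0.95, 0.311, 0.0], [0.311, 0.95, 0.0], [-0.0, 0.0, -1.0]]
force: [-3.0, 0.9, 7.0]
width: 0.0006
finger_force: 3.5
```

>>> {"fn": "step_arm", "kwargs": {
  "increments": [
    [0, 0, -0.033, 0, 0, 0, -1],
    [0, 0, -0.04, 0, 0, 0, 0.5],
    [-0.0385, 0, 0, 0, 0, 0, 0.5],
    [-0.0385, 0, 0, 0, 0, 0, 0.5],
    [-0.0385, 0, 0, 0, 0, 0, 0.5],
    [-0.0385, 0, 0, 0, 0, 0, 0.5],
    [0, 0, 0, 0, 0, 0, 0.5],
    [0, 0, 0, 0, 0, 0, 0.5]
  ]
}}

```text
time: 8.12
position: [0.6461, 0.1183, 0.2318]
tcp_rot: [[-0.95, 0.312, -0.001], [0.312, 0.95, -0.0], [0.001, -0.0, -1.0]]
force: [-0.6, -0.0, 0.1]
width: 0.0658
finger_force: 0.0
```

```bash
python3 - <<'E'
from h import *
s=save("side","s4.png")[120:280,260:420]
cv2.imwrite("pics/c4.png",cv2.resize(s,(560,560),interpolation=cv2.INTER_CUBIC)[...,::-1])
E
```

```text
(no output)
```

View pics/c4.png

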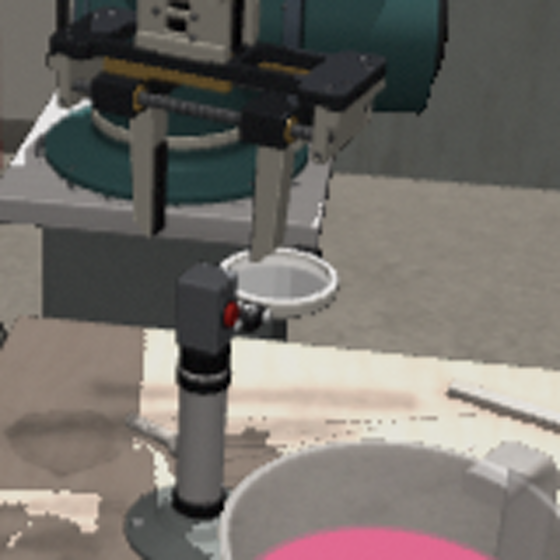

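The fingers, with tips at (150,235) and (268,257), straddle the grip top at (205,272), and the lens is level. Next I'll descend and squeeze.

>>> {"fn": "step_arm", "kwargs": {
  "increments": [
    [0, 0, 0.03, 0, 0, 0, 0.5],
    [0, 0, 0.024, 0, 0, 0, 0.5],
    [0, 0, 0.01, 0, 0, 0, 0.5],
    [0, 0, 0, 0, 0, 0, -1],
    [0, 0, 0, 0, 0, 0, -1],
    [0, 0, 0, 0, 0, 0, -1],
    [0, 0, 0, 0, 0, 0, -1],
    [0, 0, 0, 0, 0, 0, -1]
  ]
}}

```text
time: 9.18
position: [0.6469, 0.1191, 0.169]
tcp_rot: [[-0.95, 0.311, 0.002], [0.311, 0.95, 0.002], [-0.001, 0.002, -1.0]]
force: [4.1, 8.5, 3.3]
width: 0.0304
finger_force: 30.0
```

>>> {"fn": "step_arm", "kwargs": {
  "increments": [
    [0, 0.001, 0, 0, 0, 0.088, -1],
    [0, 0, 0, 0, 0, 0.088, -1],
    [0, 0, 0, 0, 0, 0.088, -1],
    [0, 0, 0, 0, 0, 0.088, -1],
    [0, 0, 0, 0, 0, 0.088, -1],
    [0, 0, 0, 0, 0, 0.088, -1],
    [0, 0, 0, 0, 0, 0, -1],
    [0, 0, 0, 0, 0, 0, -1],
    [0, 0, 0, 0, 0, 0, -1]
  ]
}}

```text
time: 10.3
position: [0.6469, 0.1192, 0.169]
tcp_rot: [[-0.664, 0.748, 0.001], [0.748, 0.664, 0.0], [-0.001, 0.001, -1.0]]
force: [-1.0, 0.7, 6.6]
width: 0.0299
finger_force: 30.0
```

```bash
python3 - <<'E'
from h import *
t=save("top","t5.png")[160:260,180:300];s=save("side","s5.png")[140:260,280:400]
f=lambda a:cv2.resize(a,(400,400),interpolation=cv2.INTER_CUBIC)
cv2.imwrite("pics/c5.png",np.hstack([f(t),f(s)])[...,::-1])
for n,o in(("top",(180,160)),("side",(280,140))):
  for p in((.572,.2025,.146),(.572,.2025,.018)):
    uv=proj(n,p)-o;print(n,p,uv*(400/120,400/(100 if n=="top" else 120)))
E
```

```text
top (0.572, 0.2025, 0.146) [112.136008   193.02846976]
top (0.572, 0.2025, 0.018) [131.09245388 230.17756015]
side (0.572, 0.2025, 0.146) [261.30567614 219.42093318]
side (0.572, 0.2025, 0.018) [248.28848156 371.47359358]
```

View pics/c5.png

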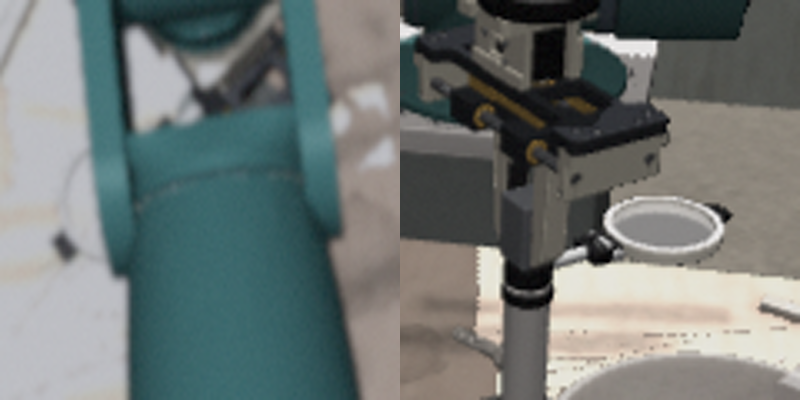

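The lens is at side crop (663,228), about where the insert-centred prediction (661,219–229) puts it. By kinematics its centre is at (0.572,0.204), against (0.572,0.202) for the insert. I'll lift now.

>>> {"fn": "step_arm", "kwargs": {
  "increments": [
    [0, 0, -0.01, 0, 0, 0, -1],
    [0, 0, -0.018, 0, 0, 0, -1],
    [0, 0, -0.018, 0, 0, 0, -1],
    [0, 0, -0.018, 0, 0, 0, -1],
    [0, 0, -0.016, 0, 0, 0, -1],
    [0, 0, -0.012, 0, 0, 0, -1],
    [0, 0, -0.006, 0, 0, 0, -1],
    [0, 0, -0.002, 0, 0, 0, -1],
    [0, 0, 0, 0, 0, 0, -1],
    [0, 0, 0, 0, 0, 0, -1]
  ]
}}

```text
time: 11.65
position: [0.6467, 0.1192, 0.268]
tcp_rot: [[-0.664, 0.748, 0.0], [0.748, 0.664, -0.0], [-0.0, -0.0, -1.0]]
force: [3.7, 0.8, -2.6]
width: 0.0302
finger_force: 30.0
```

>>> {"fn": "step_arm", "kwargs": {
  "increments": [
    [0, 0, -0.002, 0, 0, 0, -1],
    [0, 0, 0, 0, 0, 0, -1],
    [0, 0, 0, 0, 0, 0, -1]
  ]
}}

```text
time: 12.02
position: [0.6467, 0.1192, 0.2691]
tcp_rot: [[-0.664, 0.748, -0.001], [0.748, 0.664, -0.0], [0.001, -0.001, -1.0]]
force: [5.3, 0.4, -10.0]
width: 0.0299
finger_force: 30.0
```

```bash
python3 - <<'E'
from h import *
s=save("side","s6.png")[100:260,260:420]
cv2.imwrite("pics/c6.png",cv2.resize(s,(560,560),interpolation=cv2.INTER_CUBIC)[...,::-1])
for p in((.572,.203,.246),(.6469,.1192,.149+.1),(.6469,.1192,.249-.001-.016)):print(((proj("side",p)-(260,100))*3.5).round())
E
```

```text
[357. 233.]
[210. 265.]
[209. 291.]
```

View pics/c6.png

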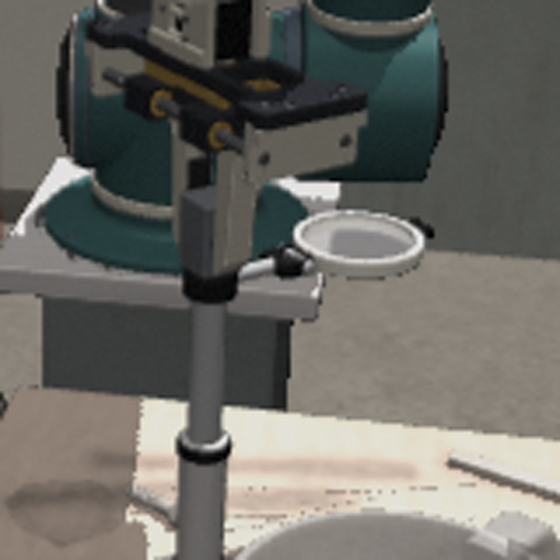

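The post is up against its top stop: the lift force rose to 10 N. The collar bottom at about (209,298) and the lens at (359,240) match the predictions. The lens is level and the button is still squeezed.

```bash
python3 -c "
from cell import env
print(env.hand_in())"
```

```text
the job is handed in; nothing more can be done
None
```

I handed the job in at about 12 s with the lens level and centred over the mould insert (about 2 mm off by my estimate), and the grip still squeezed with the post at its top stop; the hand-in returned no verdict.

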